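# Seat the walnut insert in the grooming dock: hook it under the lip, swing it down

### The job

Fit the loose walnut insert into the open grooming dock: hook its narrow tongue under the dock's retaining lip, then swing the other end down past the spring catch until the insert lies flat, fully home and held by the catch. The dock's metal cassette may stand up to 15 mm forward or back of its reported place, so feel for its end stop and use only gentle force. Let go of the insert and leave the cup, tin, brush and comb where they are.

Things in the scene. Friction and masses are not known exactly. Their poses are not given: they have to be found in the camera images.
- dock: Open grooming dock, fixed. Origin: centre of the underside of its white base plate (210 x 128 x 12 mm), on the table; +x runs from lip end to catch end, z up. On it sits an aluminium cassette 150 x 108 mm, centred in y but standing 0 to 15 mm off centre along +x or -x. This offset is NOT reported and changes each time: find it by feel or sight. 60 N does not shift it: never shove.
- well (a point): Middle of the cassette floor if the offset is 0: on the dock's axis, 18 mm above the table, axes as the dock. Offset to be added along x. Floor is flat. Low side rails: inner faces at y = +-48 mm, tops 23 mm above the table, from x = -38 to +62 mm. Low end rails at the catch end: inner faces at x = +61 mm, tops 25 mm above the table. A seated insert has 2.5 mm of play along x.
- lip_end (a point): Foot of the solid end stop if the offset is 0: x = -61 mm from well, at floor height (18 mm above the table), offset to be added along x. The stop face (cassette_c1 in the rules) spans the full width. From it the retaining lip reaches 12 mm over the floor towards +x (edge at x = -49 mm), underside 29.5 mm and top 34.5 mm above the table, so the slot is 11.5 mm high.
- catch_end (a point): Tip of the steel spring catch's nose if the offset is 0: x = +57 mm from well, 25.5 mm above the table (underside of nose), plus offset. Catch 30 mm wide, mid-width. Above the nose a ramp leans outward, 60 deg from level, up to 36 mm high at x = +62. A insert edge pressed down on it drives the catch back along +x (2.5 N at most), then it snaps over the insert. Needs 3 to 15 N down at the handle.
- insert: Loose walnut insert, 0.13 to 0.22 kg, flat on the table. Origin: centre of underside, z up. Plate 6 mm thick, x = -60 to +60; 90 mm wide, but 66 mm at the tongue (x = -60 to -44). Handle: upright rail along x on top, centred, 60 mm long, 14 mm thick in y, 6 to 38 mm above the underside. Fits with its x along the dock's x, tongue under the lip; seated, its underside is 18 mm above the table.
- tongue (a point): Middle of the lower edge of the insert's tongue end: 60 mm along -x from the insert's origin, at its underside. With the insert tilted 14 deg tongue down and this edge on the cassette floor, the tongue passes under the lip with about 2.5 mm to spare in height, and its other end passes above the catch.
- cup: Empty white ceramic cup, 76 mm across, 85 mm high, standing on the turntable; origin at the centre of its underside. Bystander.
- turntable: White turntable, fixed, 180 mm across and 24 mm high; origin at the centre of its underside. Carries the cup.
- tin: Closed aluminium tin, 64 mm across, 45 mm high; origin at the centre of its underside. Bystander.
- brush: Plastic brush lying bristles up, about 168 mm long and 27 mm high; origin at its underside in the head's neck. Bystander.
- comb: Small walnut comb lying flat, 130 x 33 x 6 mm; origin at the centre of its underside. Bystander.
Not all that is in view belongs to the job. What is meant by the insert is not green or red, and is the larger of those in its own colour.

How it is judged (in metres and radians):
On the way, in this order (a step that is already met when the one before it is completed fails the run):
1. the insert is picked up, clear of the table by 20 mm (height (world z) of insert above 0.03 m and height (world z) of tongue above 0.02 m), for 0.1 s.
2. the tongue is down in the lip end of the dock, lower than the lip, while the other end is still raised (x of tongue in the frame of dock between -0.085 and -0.041 m and z of tongue in the frame of dock below 0.026 m and angle between insert's own z axis and vertical above 0.06 rad), for 0.1 s.
At the end, for the whole second after the job is handed in: The insert rests in the dock, tongue at the lip end and under the lip, underside at the cassette floor (18 mm above the table, within 2 mm) and level within 0.03 rad, so that the catch stands over its edge; it is centred across the dock within 6 mm, at rest and released (x of tongue in the frame of dock between -0.081 and -0.039 m and y of insert in the frame of dock between -0.006 and 0.006 m and z of insert in the frame of dock between 0.015 and 0.02 m and angle between insert's own z axis and vertical below 0.03 rad and linear speed of insert below 0.02 m/s); the robot touches nothing.
It fails at once if the insert is pushed against the end stop under the lip with more than 20 N (contact force between insert and cassette_c1 above 20 N).
It fails at once if the insert is forced against the dock with more than 40 N (contact force between insert and dock above 40 N).
It fails at once if the robot presses on the dock itself with more than 40 N (contact force between any of the fingers, the arm and dock above 40 N).
It fails at once if the cup, tin, brush or comb is moved by more than 20 mm (distance of any of cup, tin, brush, comb from where it was at the start of the episode above 0.02 m).
It also fails if it takes over 48 s, if anything falls off the work surface, if the arm or the gripper's body presses on something with over 40 N, if the wrist force passes 120 N, or if a joint passes its speed limit or range.

### The arm

A 7-joint arm with a two-finger parallel gripper is mounted at the origin on the work surface. World frame = base frame: x ahead of the robot, y to its left, z up, the work surface at z = 0. Lengths are in m, angles in degrees, forces in N, time in s.
With the tool pointing down it reaches from about 0.425 to 0.875 m from the base axis. Payload 4.7 kg.
Tool frame: the origin (TCP) lies midway between the tips of the shut fingers; the grasp point (between the pads) lies 19 mm behind it; z points along the fingers, y is the direction in which the jaws open and shut (so a half turn about z gives the same grasp; the last joint's range is limited). The gripper opens to 87 mm and grips with 3 to 60 N. Pads are 19 mm wide; open, the fingers measure 117 mm over their backs; the gripper's body (75 mm by 190 mm) begins 51 mm behind the grasp point.
Start: joints at [71.282, 18.392, -4.016, 83.108, 1.295, 78.541, -3.26], TCP at [0.217, -0.613, 0.188] pointing down, gripper open.
Joint ranges: [-163.93, 163.93], [-17.29, 119.83], [-79.2, 71.16], [3.27, 140.29], [-89.18, 269.18], [5.43, 117.66], [-154.24, 154.24]. Speed limits (degrees/s): [147.25, 147.25, 180, 180, 180, 180, 180].

### API

Orientations are given as [roll, pitch, yaw] about the fixed x, y, z axes, in that order (R = Rz(yaw) Ry(pitch) Rx(roll)).
In Python, from cell import env gives the robot as it stands.
- The arm moves only by the tool apply_moves, never from a script. Its argument "targets" is a list of rows, each a list of 2 entries, a list of its own where there are three numbers: the shift along the world's x, y, z in mm, then the turn, a rotation vector about the world's x, y, z in rad. A call has 1 to 8 rows; each row is the pose to reach, as a shift and turn from the pose commanded when the call began; what a row does not reach only later rows make up. A row lasts 1/10 s, in which the tool goes at most 50 mm and 8.59 degrees, less where a joint would pass 70% of its speed; a pose out of reach is approached as far as the arm can. A call with a gripper value outside its range is refused whole. "hand" is the finger opening in mm, from 0 to 87, set as the call begins (left out, the last holds). The fingers move at their own pace and stop on an object; "squeeze" is the grip in N (left out, the last holds). Time passes only in rows, so rows that repeat a pose let the fingers close. It gives the time, the measured TCP pose, the force and the opening at its end, in the units of the state.
- env.get_obs(): the state, without advancing time (a new reading comes with each control period).
- env.read_camera(name): name is "scene" or "side" or "wrist"; returns a dict with "image" (420x560x3 uint8, red, green, blue), "camera_matrix" (3x3 intrinsics, pixels), "camera_from_world" (4x4, takes a point from world to camera coordinates); the wrist camera has in their place "mount" (4x4, takes a point from camera to tool coordinates, whose origin is the TCP and whose axes are the flange's). Camera axes: x right, y down, z forward; pixel columns grow to the right and rows downward; lengths in m; the calibration is good to about 2 mm. The wrist camera is an equidistant fisheye: a pixel r from the principal point sees the ray r / f radians off the axis. A picture is of the moment at which its call begins: read the wrist's pose just before it. There is no depth.
- env.sign_off(): hands the job in, once; it reports no verdict.
Trained networks look in a picture, given as the dict that the camera call returned (one of the last four; its "shot" number tells which), for a name from the list of things; names that differ only in an ending like _2 or _b are one class to them, and where a whole thing is asked for, a point or a joint stands for the part that bears it (a point fixed in the world has none). Each returns a list of dicts, best first, with "conf" (0 to 1); they miss things now and then, are a little off and sometimes report something else, mostly with a low value. They report only what shows in the picture. A call takes as long as a camera call. They do not tell look-alikes from the thing itself.
- env.regions_of(picture, target): "region" (420x560 bool, what is visible of it) and "rect" ([left, top, right, bottom] in pixels, round what is visible of it).
The state is a dict: "time_s": time; "qpos": joint angles; "joint_velocities": joint speeds; "effort": joint torques, N m; "tool_pos": TCP position; "tool_rot": TCP orientation; "force": force on the tool from outside, world axes, zero at the start; "wrist_torque": the same for the moment, N m; "grip_width": finger opening in m.
Only numpy, scipy, OpenCV 4.12 (cv2) and the standard library are available. Lean on these libraries where they do the work, as an engineer would, in place of code of your own. Each camera call takes 0.05 s, during which the arm holds its last target. There are 200 camera calls.

## Working session

There is one attempt and no reset: what is moved stays moved. The work goes in short steps, Python scripts to look and compute and a tool call to move; the robot and the scene stay as the last step left them, time stands still between calls to the robot, and variables do not carry over. Pictures are saved under pics/ and viewed, about 8 in all and at most 12, crops included, and the job is handed in when it is done.

Besides the shell and the picture viewer there is one more tool, called after ">>>" as name([rows], argument=value, ...), one row to a line, values as JSON. apply_moves: Moves the arm, as the interface text tells. Its arguments: {"type":"object","properties":{"targets":{"type":"array","items":{"type":"array"}},"hand":{"type":"number"},"squeeze":{"type":"number"}},"required":["targets"]}

```bash
mkdir -p pics; ls; cat > h.py <<'E'
import numpy as np, cv2
from cell import env
def save(p,n): cv2.imwrite('pics/'+n, cv2.cvtColor(p['image'],cv2.COLOR_RGB2BGR))
def ray(p,uv):
    K=p['camera_matrix'];T=p['camera_from_world'];R=T[:3,:3];c=-R.T@T[:3,3]
    d=R.T@np.linalg.inv(K)@np.array([uv[0],uv[1],1.]);return c,d
def onz(p,uv,z):
    c,d=ray(p,uv);return c+d*(z-c[2])/d[2]
def proj(p,X):
    X=np.atleast_2d(X);T=p['camera_from_world'];q=(p['camera_matrix']@((T[:3,:3]@X.T).T+T[:3,3]).T).T
    return q[:,:2]/q[:,2:]
E
python3 - <<'E'
from h import *
print(env.get_obs())
a=env.read_camera('scene');b=env.read_camera('side')
for n,p in(('scene',a),('side',b)):
    save(p,n+'0.png')
    T=p['camera_from_world'];print(n,-T[:3,:3].T@T[:3,3],p['camera_matrix'][0,0])
    for t in('insert','dock','cup','tin','brush','comb'):
        print(t,[(round(r['conf'],2),[int(v) for v in r['rect']]) for r in env.regions_of(p,t)])
cv2.imwrite('pics/s2.png',np.hstack([cv2.resize(cv2.imread('pics/%s0.png'%n),(400,300)) for n in('scene','side')]))
E
```

```text
pics
{'time_s': 0.0, 'qpos': array([71.28231097, 18.43886037, -4.01513479, 83.17691687,  1.29579765,
       78.54035985, -3.26058933]), 'joint_velocities': array([ 0.02767614,  0.05877484, -0.01227181, -0.04247246,  0.07841063,
       -0.05578456, -0.04565978]), 'effort': array([ 3.95849736e-05, -4.91287601e+01, -4.03924529e-01, -3.12528133e+01,
       -6.39450434e-02,  4.38096269e-02,  1.91352478e-04]), 'tool_pos': array([ 0.21697432, -0.61204326,  0.18674614]), 'tool_rot': array([-1.79889152e+02,  6.75401136e-03,  1.95266833e+01]), 'force': array([-0.60196214,  0.25544161, -0.1052936 ]), 'wrist_torque': array([0.02098156, 0.02385857, 0.01357006]), 'grip_width': 0.087205293592213}
scene [ 1.3207936  -0.78052728  0.78890112] 478.74473281040594
insert [(0.78, [230, 225, 282, 257]), (0.78, [287, 249, 322, 268]), (0.71, [198, 196, 243, 217]), (0.56, [205, 255, 240, 281])]
dock [(0.75, [263, 178, 344, 223])]
cup [(0.82, [362, 141, 386, 173]), (0.71, [168, 277, 194, 320]), (0.49, [305, 146, 324, 165])]
tin [(0.72, [305, 149, 321, 164])]
brush [(0.66, [168, 278, 194, 319]), (0.57, [96, 252, 162, 269]), (0.41, [260, 175, 344, 223])]
comb [(0.93, [170, 282, 193, 321])]
side [0.02618318 0.69477777 0.73450467] 423.0436689573583
insert [(0.86, [233, 172, 263, 193]), (0.85, [274, 186, 322, 211]), (0.72, [321, 220, 375, 253]), (0.56, [300, 167, 327, 187])]
dock [(0.7, [200, 219, 301, 276])]
cup [(0.86, [125, 255, 167, 312])]
tin [(0.82, [222, 306, 254, 344])]
brush [(0.64, [363, 166, 421, 183]), (0.37, [205, 219, 300, 277])]
comb [(0.49, [324, 147, 347, 164])]
```

View pics/scene0.png

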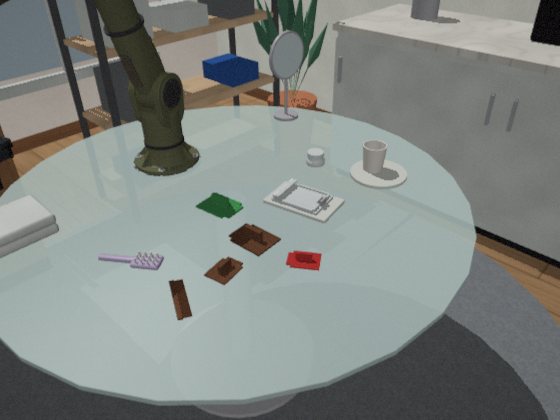

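View pics/side0.png

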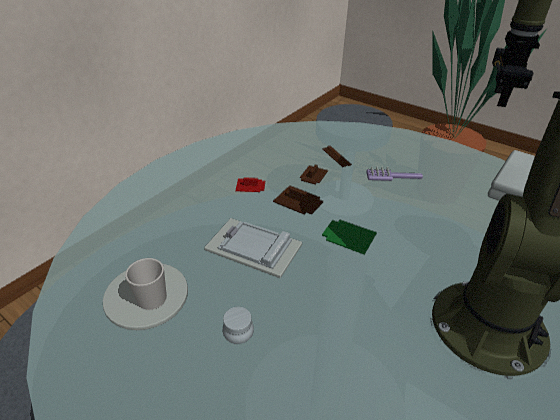

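Scene image: large walnut insert at (254,239). Look-alikes are the small walnut one (223,270), a green one (219,205), a red one (304,260) and the comb (180,299). The description picks the large walnut. Dock is at (304,200). Next I fit the poses and check a crop.

```bash
cat >> h.py <<'E'
from scipy.optimize import minimize
def box(x0,x1,y0,y1,z0,z1): return np.array([[x,y,z] for x in(x0,x1) for y in(y0,y1) for z in(z0,z1)],float)/1000
INS=[box(-44,60,-45,45,0,6),box(-60,-44,-33,33,0,6),box(-30,30,-7,7,6,38)]
DOCK=[box(-105,105,-64,64,0,12)]
def place(P,x,y,yaw,z=0):
    c,s=np.cos(yaw),np.sin(yaw);return P@np.array([[c,s,0],[-s,c,0],[0,0,1]])+[x,y,z]
def mask(p,M,pose,S=4,z=0):
    m=np.zeros((420*S,560*S),np.uint8)
    for b in M: cv2.fillConvexPoly(m,cv2.convexHull(np.round((proj(p,place(b,*pose,z))+.5)*S).astype(np.int32)),1)
    return m
def fit(ps,regs,M,x0,S=4):
    R=[cv2.resize(r.astype(np.uint8),None,fx=S,fy=S,interpolation=0) for r in regs]
    def f(v):
        v=v*[1,1,5];t=0
        for p,r in zip(ps,R):
            m=mask(p,M,v,S);t-=(m&r).sum()/(m|r).sum()
        return t
    best=None
    for k in range(12):
        s=np.array([x0[0],x0[1],k*np.pi/6/5]);r=minimize(f,s,method='Nelder-Mead',options=dict(initial_simplex=s+np.array([[0,0,0],[.01,0,0],[0,.01,0],[0,0,.05]]),xatol=1e-5,fatol=1e-5))
        print(k,np.round(r.x*[1,1,5*57.2958],4),round(r.fun,4))
        if best is None or r.fun<best.fun: best=r
    return best.x*[1,1,5]
E
python3 - <<'E'
from h import *
a=env.read_camera('scene');b=env.read_camera('side')
for t,M,ca,cb in(('insert',INS,(254,239),(298,199)),('dock',DOCK,(304,200),(252,247))):
    g=[]
    for p,c in((a,ca),(b,cb)):
        rs=env.regions_of(p,t);r=min(rs,key=lambda r:np.hypot((r['rect'][0]+r['rect'][2])/2-c[0],(r['rect'][1]+r['rect'][3])/2-c[1]));g.append(r['region'])
    x0=onz(a,ca,.01);print(t,x0,onz(b,cb,.01))
    v=fit([a,b],g,M,x0);print(t,v)
A=cv2.resize(a['image'][165:270,190:350],(800,525),interpolation=cv2.INTER_CUBIC)
B=cv2.resize(b['image'][160:285,190:390],(800,500),interpolation=cv2.INTER_CUBIC)
save({'image':A},'cA.png')
save({'image':B},'cB.png')
for n,c,z in(('cup',(374,158),.05),('tin',(315,157),.02),('green',(219,205),0),('small',(223,270),0),('red',(304,260),0),('comb',(180,299),0)): print(n,onz(a,c,z))
E
```

```text
insert [ 0.56372899 -0.11394473  0.01      ] [ 0.55249072 -0.10091471  0.01      ]
0 [ 0.5509 -0.1065  4.6571] -1.8589
1 [ 0.5499 -0.1062  4.7143] -1.8549
2 [ 0.5503 -0.1059  4.1074] -1.8557
3 [ 0.5505 -0.1068  4.9735] -1.8565
4 [ 5.527000e-01 -1.061000e-01  1.861771e+02] -1.8013
5 [ 5.529000e-01 -1.062000e-01  1.861785e+02] -1.8002
6 [ 5.527000e-01 -1.063000e-01  1.862361e+02] -1.7987
7 [ 5.519000e-01 -1.062000e-01  1.847092e+02] -1.7962
8 [ 5.525000e-01 -1.059000e-01  1.864505e+02] -1.7998
9 [ 5.520000e-01 -1.064000e-01  1.862893e+02] -1.7986
10 [ 5.501000e-01 -1.059000e-01  3.648498e+02] -1.8543
11 [ 5.505000e-01 -1.068000e-01  3.649216e+02] -1.8582
insert [ 0.55092434 -0.10649557  0.08128196]
dock [0.53429759 0.11772199 0.01      ] [0.52890632 0.12876251 0.01      ]
0 [ 0.5313  0.1199 10.9226] -1.8502
1 [ 0.5312  0.12   10.9266] -1.8502
2 [ 0.5304  0.1197 11.6151] -1.8473
3 [ 0.5303  0.1189 11.017 ] -1.8479
4 [5.311000e-01 1.191000e-01 1.914215e+02] -1.8492
5 [5.30700e-01 1.18600e-01 1.91349e+02] -1.8491
6 [5.313000e-01 1.199000e-01 1.909227e+02] -1.8502
7 [5.312000e-01 1.200000e-01 1.909266e+02] -1.8502
8 [5.304000e-01 1.197000e-01 1.916152e+02] -1.8473
9 [5.303000e-01 1.189000e-01 1.910171e+02] -1.8479
10 [5.311000e-01 1.191000e-01 3.714216e+02] -1.8492
11 [5.307000e-01 1.186000e-01 3.713491e+02] -1.8491
dock [0.5312577  0.11990817 0.19063571]
cup [0.57416422 0.41094857 0.05      ]
tin [0.39375824 0.33060228 0.02      ]
green [ 0.35755973 -0.06385902  0.        ]
small [ 0.58927824 -0.24395303  0.        ]
red [ 0.7092553  -0.07778285  0.        ]
comb [ 5.94095119e-01 -3.77588883e-01 -1.11022302e-16]
```

View pics/cB.png

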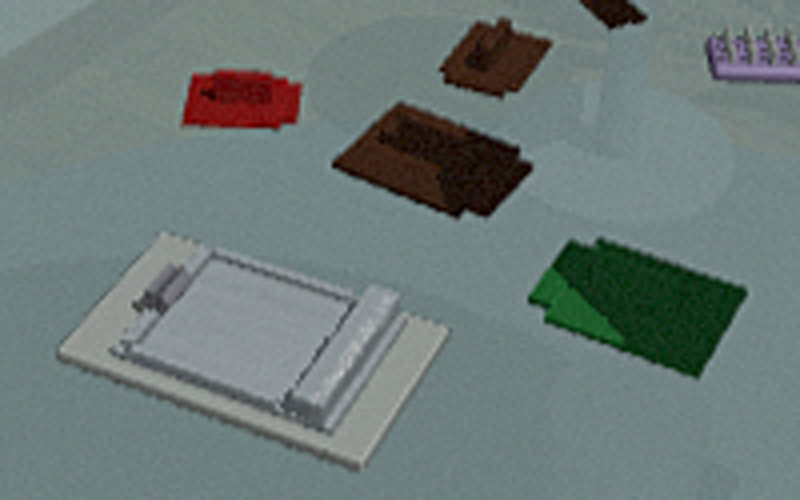

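View pics/cA.png

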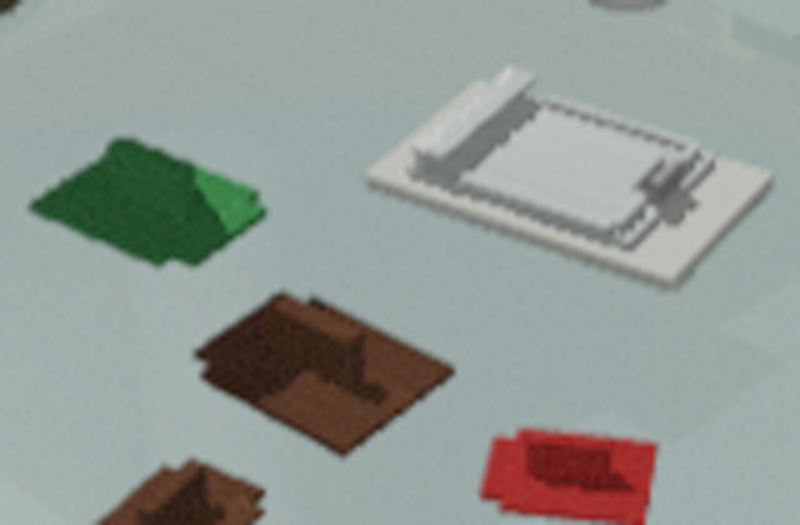

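Crops: the large walnut insert is at scene (254,239), with its narrow tongue at the left, toward the robot. The dock's lip is also at the robot end and its catch at the far end. I'll move above the insert for a wrist view.

>>> apply_moves([
  [[334,506,-20],[0,0,-0.258]],
  [[334,506,-20],[0,0,-0.258]],
  [[334,506,-20],[0,0,-0.258]],
  [[334,506,-20],[0,0,-0.258]],
  [[334,506,-20],[0,0,-0.258]],
  [[334,506,-20],[0,0,-0.258]],
  [[334,506,-20],[0,0,-0.258]],
  [[334,506,-20],[0,0,-0.258]],
], hand=60, squeeze=40)

```text
time_s: 1.8
tool_pos: [0.4383, -0.2773, 0.1751]
tool_rot: [179.9, -0.0, 4.7]
force: [0.7, 1.1, 0.2]
grip_width: 0.0602
```

>>> apply_moves([
  [[113,172,-7],[0,0,0]],
  [[113,172,-7],[0,0,0]],
  [[113,172,-7],[0,0,0]],
  [[113,172,-7],[0,0,0]],
  [[113,172,-7],[0,0,0]],
  [[113,172,-7],[0,0,0]],
])

```text
time_s: 2.4
tool_pos: [0.5511, -0.1047, 0.1676]
tool_rot: [-180.0, -0.0, 5.0]
force: [0.2, -0.2, -0.3]
grip_width: 0.0598
```

```bash
cat >> h.py <<'E'
from scipy.spatial.transform import Rotation as Ro
def wpose(o): 
    T=np.eye(4);T[:3,:3]=Ro.from_euler('xyz',o['tool_rot'],degrees=True).as_matrix();T[:3,3]=o['tool_pos'];return T
def wproj(w,T,X):
    C=np.linalg.inv(T@w['mount']);q=np.atleast_2d(X)@C[:3,:3].T+C[:3,3];K=w['camera_matrix']
    r=np.hypot(q[:,0],q[:,1]);th=np.arctan2(r,q[:,2]);s=th/np.maximum(r,1e-9)
    return np.c_[K[0,2]+K[0,0]*s*q[:,0],K[1,2]+K[1,1]*s*q[:,1]]
E
python3 - <<'E'
from h import *
o=env.get_obs();T=wpose(o);w=env.read_camera('wrist');print(o['tool_pos'],o['tool_rot'],w['mount'],w['camera_matrix'])
im=w['image'].copy()
def draw(M,pose,z=0,col=(255,0,255)):
    for b in M:
        P=wproj(w,T,place(b,*pose,z)).round().astype(int)
        for i in range(8):
            for j in range(i):
                if bin(i^j).count('1')==1: cv2.line(im,tuple(map(int,P[i])),tuple(map(int,P[j])),col,1)
draw(INS,(.551,-.1065,.0815));draw(DOCK,(.5313,.1199,.1906))
save({'image':np.hstack([cv2.resize(x,(400,300)) for x in(w['image'],im)])},'w1.png')
save({'image':im},'w1f.png');save(w,'w1raw.png')
print([(r['conf'],r['rect']) for t in('insert','dock') for r in env.regions_of(w,t)])
E
```

```text
[ 0.55112179 -0.10473169  0.16764455] [-1.79970396e+02 -1.79813292e-03  5.00189557e+00] [[ 2.00568723e-04 -9.62593946e-01 -2.70948067e-01  7.49922779e-02]
 [ 9.99999980e-01  1.87150799e-04  7.53594326e-05 -3.97122789e-04]
 [-2.18323863e-05 -2.70948076e-01  9.62593964e-01 -1.97430612e-01]
 [ 0.00000000e+00  0.00000000e+00  0.00000000e+00  1.00000000e+00]] [[325.1922621    0.         280.4587468 ]
 [  0.         325.1922621  206.05274124]
 [  0.           0.           1.        ]]
[(0.97, [228.0, 1.6, 308.5, 84.8]), (0.92, [240.3, 128.4, 323.4, 233.1]), (0.92, [361.8, 129.0, 431.6, 191.3]), (0.64, [210.3, 300.5, 272.9, 325.3]), (0.64, [50.0, 94.5, 159.4, 254.4])]
```

View pics/w1f.png

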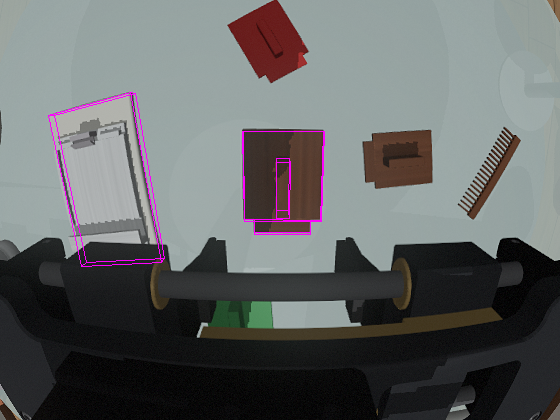

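The wrist overlay matches the insert at (283,180) and the dock at (107,180) within a pixel or so. Descending to grasp.

>>> apply_moves([
  [[0,0,-50],[0,0,0]],
  [[0,0,-95],[0,0,0]],
  [[0,0,-125],[0,0,0]],
  [[0,0,-145],[0,0,0]],
  [[0,0,-157],[0,0,0]],
  [[0,0,-157],[0,0,0]],
  [[0,0,-157],[0,0,0]],
])

```text
time_s: 3.25
tool_pos: [0.551, -0.108, 0.0116]
tool_rot: [180.0, -0.1, 4.7]
force: [0.3, 0.2, 0.4]
grip_width: 0.0599
```

>>> apply_moves([
  [[0,0,0],[0,0,0]],
  [[0,0,0],[0,0,0]],
  [[0,0,0],[0,0,0]],
  [[0,0,0],[0,0,0]],
  [[0,0,0],[0,0,0]],
  [[0,0,0],[0,0,0]],
  [[0,0,0],[0,0,0]],
], hand=0)

```text
time_s: 3.95
tool_pos: [0.5504, -0.107, 0.0107]
tool_rot: [180.0, 0.0, 4.7]
force: [-0.6, -0.1, -0.2]
grip_width: 0.0123
```

>>> apply_moves([
  [[0,0,20],[0,0,0]],
  [[0,20,60],[0,0,0]],
  [[0,50,100],[0,0,0]],
  [[0,60,120],[0,0,0]],
  [[0,60,120],[0,0,0]],
  [[0,60,120],[0,0,0]],
])

```text
time_s: 4.55
tool_pos: [0.5504, -0.0473, 0.1306]
tool_rot: [179.9, -0.0, 4.8]
force: [0.1, -0.2, -0.1]
grip_width: 0.0004
```

```bash
cat > off.py <<'E'
from h import *
o=env.get_obs();print(o['grip_width'],o['force'])
a=env.read_camera('scene');b=env.read_camera('side')
w=env.read_camera('wrist')
Tw=np.eye(4);Tw[:3,:3]=Ro.from_euler('xyz',[-179.97,0,5.0019],degrees=True).as_matrix();Tw[:3,3]=[.55112,-.10473,.16764]
D=(.5313,.1199,.1906)
res={}
for n,f,pr in(('scene','scene0.png',lambda X:proj(a,X)),('side','side0.png',lambda X:proj(b,X)),('wrist','w1raw.png',lambda X:wproj(w,Tw,X))):
    g=cv2.imread('pics/'+f,0).astype(np.float32)
    # rectify plane at height z: rows y, cols x (0.5mm)
    for z in(18,25,34.5):
        xs=np.arange(-100,100,.5);ys=np.arange(-60,60,.5)
        X,Y=np.meshgrid(xs,ys);P=place(np.c_[X.ravel(),Y.ravel(),np.full(X.size,z)]/1000,*D)
        q=pr(P).astype(np.float32).reshape(*X.shape,2)
        res[n,z]=cv2.remap(g,q[...,0].copy(),q[...,1].copy(),cv2.INTER_LINEAR)
rows=[]
for n in('scene','side','wrist'):
    r=np.hstack([res[n,18],res[n,34.5]]);rows.append(r)
im=cv2.cvtColor(np.vstack(rows).clip(0,255).astype(np.uint8),cv2.COLOR_GRAY2BGR)
for i in range(3):
  for j in range(2):
    for x in range(-100,100,10):
        L=12 if x%50==0 else 5
        cv2.line(im,(j*400+int((x+100)*2),i*240),(j*400+int((x+100)*2),i*240+L),(0,0,255),1)
cv2.imwrite('pics/rect.png',cv2.resize(im,(800,600)))
E
python3 off.py
```

```text
0.00042294947338362797 [ 0.05963855 -0.17136783 -0.12604063]
```

View pics/rect.png

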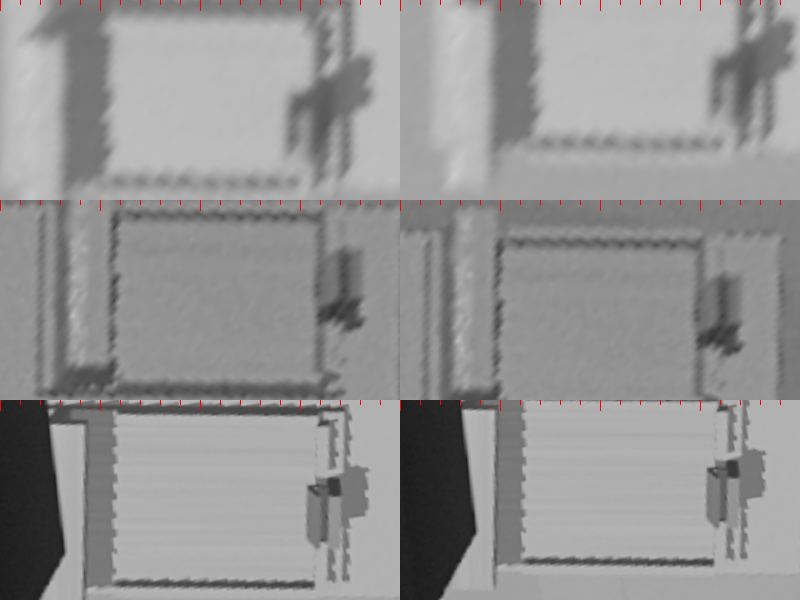

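Rectified views put the lip edge at about x = -52 mm in all three cameras, so the offset is roughly -3 mm. But the grip width is now 0, so the insert wasn't held. I'll look at it again.

```bash
python3 - <<'E'
from h import *
o=env.get_obs();T=wpose(o);w=env.read_camera('wrist');print(o['tool_pos'],o['tool_rot'],o['grip_width'])
im=w['image'].copy()
for b in INS:
    P=wproj(w,T,place(b,.551,-.1065,.0815)).round().astype(int)
    for i in range(8):
        for j in range(i):
            if bin(i^j).count('1')==1: cv2.line(im,tuple(map(int,P[i])),tuple(map(int,P[j])),(255,0,255),1)
save({'image':im},'w2.png')
E
```

```text
[ 0.54926958 -0.04812164  0.12899622] [-1.79981659e+02  1.72174698e-01  4.65196924e+00] 0.00041154677712197104
```

View pics/w2.png

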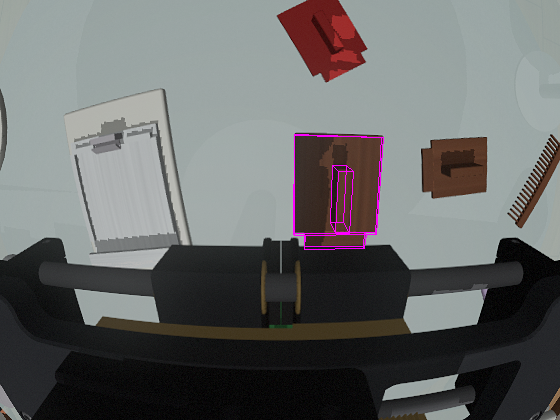

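```bash
python3 - <<'E'
from h import *
o=env.get_obs();w=env.read_camera('wrist');b=env.read_camera('side')
A=cv2.resize(w['image'][125:255,280:400],(480,520),interpolation=cv2.INTER_CUBIC)
B=cv2.resize(b['image'][165:235,255:335],(320,280),interpolation=cv2.INTER_CUBIC)
B=np.vstack([B,cv2.resize(cv2.cvtColor(cv2.imread('pics/side0.png'),cv2.COLOR_BGR2RGB)[165:225,255:335],(320,240),interpolation=cv2.INTER_CUBIC)])
save({'image':np.minimum(255,np.hstack([A,B])*1.6).astype(np.uint8)},'w3.png')
E
```

```text
(no output)
```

View pics/w3.png

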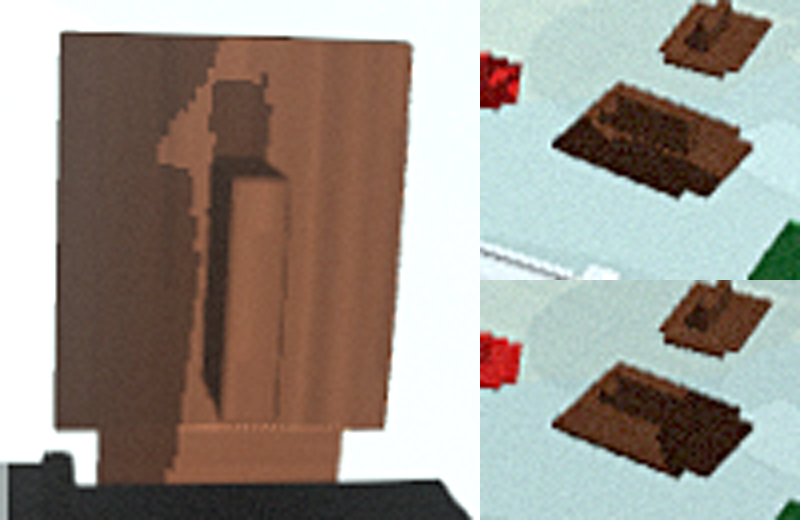

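The handle at crop (260,300) stands where expected, so the grip probably hadn't built up before I lifted. I'll refine the pose and retry, waiting for the width to settle.

```bash
python3 - <<'E'
import h
from h import *
o=env.get_obs();T=wpose(o);w=env.read_camera('wrist')
r=max((r for r in env.regions_of(w,'insert') if abs((r['rect'][0]+r['rect'][2])/2-338)<20),key=lambda r:r['conf'])
print(r['conf'],r['rect'],o['tool_pos'],o['tool_rot'])
h.proj=lambda p,X:wproj(w,T,X)
S=4;R=cv2.resize(r['region'].astype(np.uint8),None,fx=S,fy=S,interpolation=0)
ok=np.zeros_like(R);ok[:240*S]=1
def f(v):
    m=h.mask(w,INS,v*[1,1,5],S)&ok;return -(m&R).sum()/(m|R&ok).sum()
s=np.array([.55,-.1065,.016]);q=minimize(f,s,method='Nelder-Mead',options=dict(initial_simplex=s+np.array([[0,0,0],[.006,0,0],[0,.006,0],[0,0,.02]])))
print(q.x*[1,1,5*57.3],q.fun)
E
```

```text
0.96 [278.7, 0.8, 368.3, 82.3] [ 0.54973891 -0.04764782  0.12950927] [-1.79969967e+02  1.18555951e-01  4.68079862e+00]
[ 0.55   -0.1065  4.584 ] 0.0
```

```bash
python3 - <<'E'
import h
from h import *
o=env.get_obs();T=wpose(o);w=env.read_camera('wrist')
r=[r for r in env.regions_of(w,'insert') if abs((r['rect'][0]+r['rect'][2])/2-338)<20 and 150<(r['rect'][1]+r['rect'][3])/2<230][0]
print(r['conf'],r['rect'],o['tool_pos'],o['tool_rot'])
h.proj=lambda p,X:wproj(w,T,X)
S=4;R=cv2.resize(r['region'].astype(np.uint8),None,fx=S,fy=S,interpolation=0)
ok=np.zeros_like(R);ok[:240*S]=1
def f(v):
    m=h.mask(w,INS,v*[1,1,5],S)&ok;return -(m&R).sum()/(m|R&ok).sum()
s=np.array([.55,-.1065,.016]);q=minimize(f,s,method='Nelder-Mead',options=dict(initial_simplex=s+np.array([[0,0,0],[.006,0,0],[0,.006,0],[0,0,.02]])))
print(q.x*[1,1,5*57.3],q.fun)
E
```

```text
0.64 [291.1, 133.6, 386.1, 248.6] [ 0.55008637 -0.04736016  0.1299839 ] [-1.79981903e+02  6.82289595e-02  4.70953266e+00]
[ 6.04000e-01  1.35000e-02 -1.10016e+02] 0.0<stdin>:10: RuntimeWarning: overflow encountered in scalar negative
```

The insert hasn't moved (rows 134–248 match the overlay). Retrying.

>>> apply_moves([
  [[0,-45,0],[0,0,0]],
  [[0,-60,0],[0,0,0]],
  [[0,-60,-45],[0,0,0]],
  [[0,-60,-80],[0,0,0]],
  [[0,-60,-105],[0,0,0]],
  [[0,-60,-120],[0,0,0]],
  [[0,-60,-122],[0,0,0]],
  [[0,-60,-122],[0,0,0]],
], hand=50)

```text
time_s: 5.85
tool_pos: [0.551, -0.107, 0.0092]
tool_rot: [180.0, -0.0, 4.7]
force: [1.1, 0.9, -0.8]
grip_width: 0.0481
```

>>> apply_moves([
  [[0,0,0],[0,0,0]],
  [[0,0,0],[0,0,0]],
  [[0,0,0],[0,0,0]],
  [[0,0,0],[0,0,0]],
  [[0,0,0],[0,0,0]],
  [[0,0,0],[0,0,0]],
  [[0,0,0],[0,0,0]],
  [[0,0,0],[0,0,0]],
], hand=0, squeeze=50)

```text
time_s: 6.65
tool_pos: [0.5504, -0.107, 0.0086]
tool_rot: [180.0, 0.0, 4.7]
force: [0.6, 0.5, -0.4]
grip_width: 0.0011
```

>>> apply_moves([
  [[0,0,0],[0,0,0]],
  [[0,0,0],[0,0,0]],
  [[0,0,0],[0,0,0]],
])

```text
time_s: 6.95
tool_pos: [0.5504, -0.107, 0.0087]
tool_rot: [180.0, 0.0, 4.7]
force: [-0.5, 0.1, 0.5]
grip_width: 0.0006
```

Closed with nothing between the fingers. I'll check where they really are.

```bash
python3 - <<'E'
from h import *
o=env.get_obs();T=wpose(o);w=env.read_camera('wrist');a=env.read_camera('scene');b=env.read_camera('side')
P=np.array([T[:3,3],T[:3,3]-T[:3,2]*.019])
print(wproj(w,T,P),proj(a,P),proj(b,P))
def cr(p,n=40):
    u,v=proj(p,P)[0].astype(int);im=p['image'].copy()
    for q in proj(p,P): im[int(round(q[1])),int(round(q[0]))]=(255,0,255)
    return cv2.resize(im[v-50:v+25,u-50:u+50],(400,300),interpolation=0)
W=w['image'].copy()
for q in wproj(w,T,P): cv2.circle(W,(int(q[0]),int(q[1])),3,(255,0,255),1)
im=np.vstack([np.hstack([cr(a),cr(b)]),np.hstack([cv2.resize(W,(400,300)),cv2.resize(W[150:330,160:400],(400,300))])])
save({'image':np.minimum(255,im*1.5).astype(np.uint8)},'c4.png')
E
```

```text
[[281.04613658 234.87206693]
 [281.10111596 246.20954735]] [[252.512142   236.15144856]
 [252.19605841 230.46669881]] [[299.81356211 198.62443104]
 [300.10747826 193.22842106]]
```

View pics/c4.png

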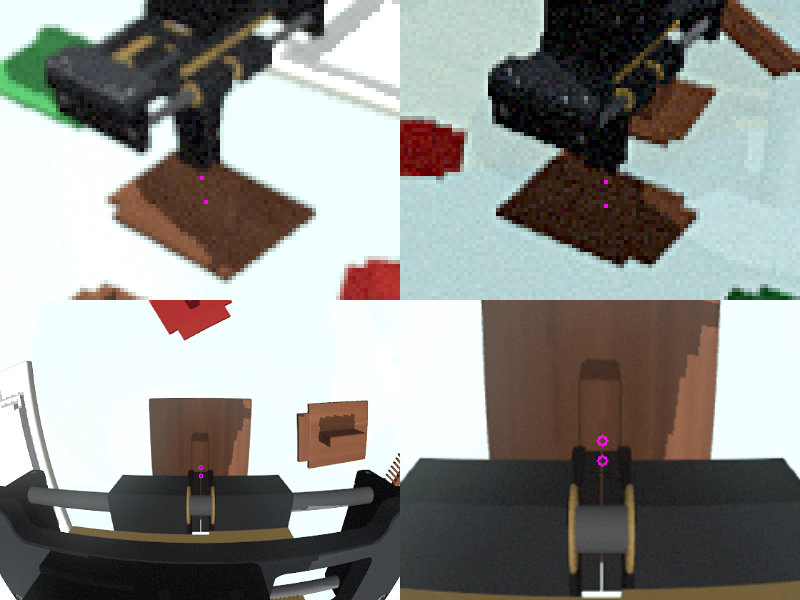

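The tips show about 28–30 mm above the reported TCP in both fixed views: scene (251,228) against the projected (252,236). They shut on top of the handle, so the real fingertips are shorter than reported. I'll open and go lower by feel.

>>> apply_moves([
  [[0,0,4],[0,0,0]],
  [[0,0,4],[0,0,0]],
  [[0,0,4],[0,0,0]],
  [[0,0,4],[0,0,0]],
  [[0,0,4],[0,0,0]],
  [[0,0,4],[0,0,0]],
], hand=45)

```text
time_s: 7.7
tool_pos: [0.5504, -0.107, 0.0126]
tool_rot: [180.0, 0.0, 4.7]
force: [1.2, 0.2, 0.2]
grip_width: 0.04
```

```bash
python3 - <<'E'
from h import *
o=env.get_obs();print(o['tool_pos'],o['grip_width'],o['qpos'])
T=wpose(o);a=env.read_camera('scene');b=env.read_camera('side')
def cr(p):
    P=T[:3,3]-T[:3,2]*np.array([[0],[.03],[.06],[.1]])
    q=proj(p,P);u,v=q[0].astype(int);im=cv2.resize(p['image'][v-75:v+25,u-50:u+50],(400,400),interpolation=cv2.INTER_CUBIC)
    for k in q: cv2.circle(im,tuple(int(t*4) for t in (k-[u-50,v-75])),3,(255,0,255),1)
    return im
save({'image':np.minimum(255,np.hstack([cr(a),cr(b)])*2.0).astype(np.uint8)},'c5.png')
E
```

```text
[ 0.55042115 -0.10698832  0.0126333 ] 0.0399840248981376 [ 31.76630981  18.5958116  -27.0605273  106.16210377   9.9035428
  57.55641493 -84.67597647]
```

View pics/c5.png

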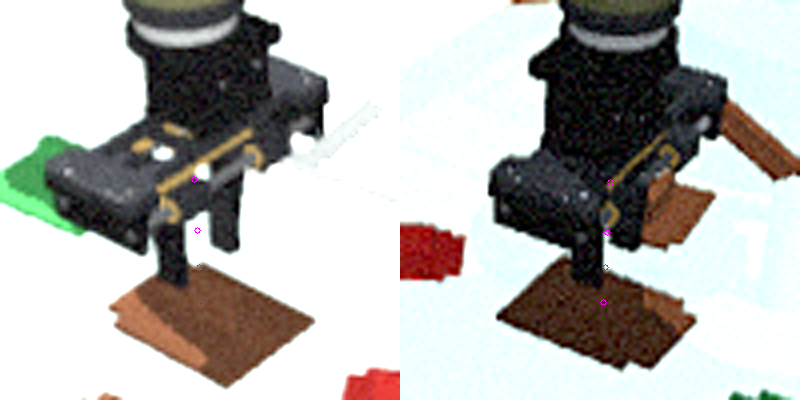

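The fingertip midpoint in the scene crop, about (199,267), falls on the point 30 mm behind the reported TCP. The real tips are therefore 30 mm higher, and I'll descend by that much more while watching the force.

>>> apply_moves([
  [[0,0,-12],[0,0,0]],
  [[0,0,-22],[0,0,0]],
  [[0,0,-28],[0,0,0]],
  [[0,0,-28],[0,0,0]],
])

```text
time_s: 8.2
tool_pos: [0.5491, -0.1067, -0.017]
tool_rot: [-179.9, 0.2, 4.8]
force: [-0.3, -0.4, -0.2]
grip_width: 0.0452
```

>>> apply_moves([
  [[0,0,-2],[0,0,0]],
  [[0,0,-4],[0,0,0]],
  [[0,0,-4],[0,0,0]],
])

```text
time_s: 8.5
tool_pos: [0.5505, -0.107, -0.0193]
tool_rot: [180.0, -0.0, 4.7]
force: [-0.7, -0.0, 0.3]
grip_width: 0.045
```

>>> apply_moves([
  [[0,0,0],[0,0,0]],
  [[0,0,0],[0,0,0]],
  [[0,0,0],[0,0,0]],
  [[0,0,0],[0,0,0]],
  [[0,0,0],[0,0,0]],
  [[0,0,0],[0,0,0]],
  [[0,0,0],[0,0,0]],
  [[0,0,0],[0,0,0]],
], hand=0)

```text
time_s: 9.3
tool_pos: [0.5505, -0.107, -0.0192]
tool_rot: [180.0, -0.0, 4.7]
force: [-0.4, -0.5, 1.5]
grip_width: 0.0138
```

>>> apply_moves([
  [[0,0,5],[0,0,0]],
  [[0,0,25],[0,0,0]],
  [[0,0,60],[0,0,0]],
  [[0,0,100],[0,0,0]],
  [[0,0,120],[0,0,0]],
  [[0,0,120],[0,0,0]],
  [[0,0,120],[0,0,0]],
])

```text
time_s: 10.0
tool_pos: [0.55, -0.1071, 0.1003]
tool_rot: [180.0, 0.0, 4.7]
force: [0.0, -0.3, -2.4]
grip_width: 0.0136
```

```bash
python3 - <<'E'
from h import *
o=env.get_obs();T=wpose(o);w=env.read_camera('wrist');a=env.read_camera('scene');b=env.read_camera('side');print(o['tool_pos'],o['tool_rot'],o['grip_width'],o['force'])
# predicted insert: yaw=tool yaw, underside 19.3 behind TCP
x,y,z=o['tool_pos'];yaw=np.radians(o['tool_rot'][2]);zi=z+.0193
W=w['image'].copy()
def dr(im,pr):
    for M in INS:
        P=pr(place(M,x,y,yaw,zi)).round().astype(int)
        for i in range(8):
            for j in range(i):
                if bin(i^j).count('1')==1: cv2.line(im,tuple(map(int,P[i])),tuple(map(int,P[j])),(255,0,255),1)
dr(W,lambda X:wproj(w,T,X))
out=[cv2.resize(W[100:310,140:420],(533,400))]
B=b['image'].copy();dr(B,lambda X:proj(b,X));q=proj(b,T[:3,3][None])[0].astype(int)
out.append(cv2.resize(B[q[1]-80:q[1]+40,q[0]-40:q[0]+40],(267,400)))
save({'image':np.minimum(255,np.hstack(out)*1.6).astype(np.uint8)},'c6.png')
E
```

```text
[ 0.55002481 -0.10708135  0.10025756] [1.79984633e+02 3.11727488e-02 4.74018463e+00] 0.01355259489535487 [ 0.03921985 -0.27174131 -2.40295866]
```

View pics/c6.png

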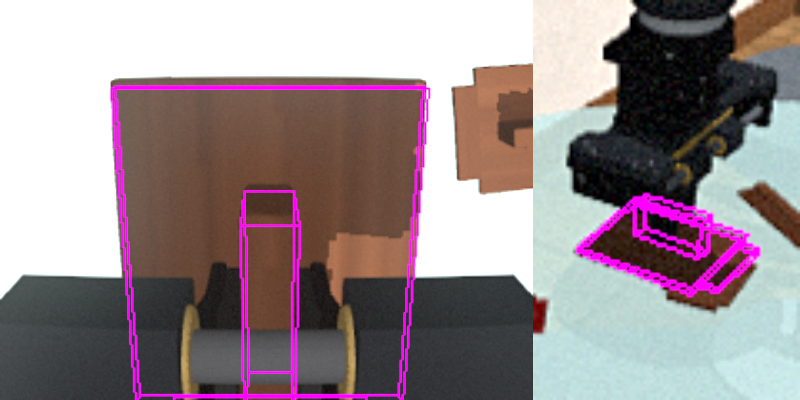

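Insert is held (13.6 mm, 2.4 N) and level, sitting about 2 mm further +x than TCP. Computing the moves to the dock.

```bash
cat > plan.py <<'E'
from h import *
D=np.array([.5313,.1199]);Y=np.radians(10.92)
u=np.array([np.cos(Y),np.sin(Y),0]);v=np.array([-u[1],u[0],0])
EX=.0017;EZ=.0193
def tcp(xd,z,tilt):
    t=np.radians(tilt);tip=np.r_[D,0]+u*xd/1000+[0,0,z/1000]
    ix=u*np.cos(t)+[0,0,np.sin(t)];iz=-u*np.sin(t)+[0,0,np.cos(t)]
    return tip+ix*(.060-EX)-iz*EZ, Ro.from_matrix(np.c_[ix,-v,-iz])
def tongue(o):
    R=Ro.from_euler('xyz',o['tool_rot'],degrees=True).as_matrix();t=np.array(o['tool_pos'])-R[:,0]*(.060-EX)-R[:,2]*EZ
    q=t-np.r_[D,0];return np.round([q@u*1000,q@v*1000,t[2]*1000],1),round(np.degrees(np.arcsin(R[2,0])),2)
E
python3 - <<'E'
from plan import *
o=env.get_obs();p0=o['tool_pos'];R0=Ro.from_euler('xyz',o['tool_rot'],degrees=True)
print(tongue(o))
for w in((-44,70,14),(-44,20,14),(-64,19.5,14),(-64,18,0)):
    p,R=tcp(*w);print(w,p,((p-p0)*1000).round(1),(R*R0.inv()).as_rotvec().round(4))
print('u',u,'v',v)
E
```

```text
(array([ -83.5, -219.7,  118.2]), np.float64(-0.2))
(-44, 70, 14) [0.54822521 0.12316541 0.06537734] [ -0.7 230.  -33.3] [ 0.0327 -0.2458  0.1071]
(-44, 20, 14) [0.54822521 0.12316541 0.01537734] [ -0.7 230.  -83.3] [ 0.0327 -0.2458  0.1071]
(-64, 19.5, 14) [0.52858736 0.11937665 0.01487734] [-20.3 226.2 -83.8] [ 0.0327 -0.2458  0.1071]
(-64, 18, 0) [ 0.52570321  0.1188202  -0.0013    ] [ -23.2  225.6 -100. ] [-0.0006 -0.0036  0.1078]
u [0.98189265 0.1894382  0.        ] v [-0.1894382   0.98189265  0.        ]
```

>>> apply_moves([
  [[-1,230,-33],[0.0327,-0.2458,0.1071]],
  [[-1,230,-33],[0.0327,-0.2458,0.1071]],
  [[-1,230,-33],[0.0327,-0.2458,0.1071]],
  [[-1,230,-33],[0.0327,-0.2458,0.1071]],
  [[-1,230,-33],[0.0327,-0.2458,0.1071]],
  [[-1,230,-33],[0.0327,-0.2458,0.1071]],
  [[-1,230,-33],[0.0327,-0.2458,0.1071]],
  [[-1,230,-33],[0.0327,-0.2458,0.1071]],
])

```text
time_s: 10.95
tool_pos: [0.549, 0.1214, 0.0668]
tool_rot: [179.9, -14.1, 10.8]
force: [0.5, -0.6, -2.4]
grip_width: 0.0136
```

```bash
python3 - <<'E'
from plan import *
o=env.get_obs();print(o['tool_pos'],o['tool_rot'],tongue(o),o['force'],o['grip_width'])
a=env.read_camera('scene');b=env.read_camera('side');T=wpose(o)
Ri=T[:3,:3]@np.diag([1,-1,-1.]);org=T[:3,3]+Ri@[.0017,0,.0193]
out=[]
for p in(a,b):
    im=p['image'].copy();P0=proj(p,org[None])[0].astype(int)
    x0,y0=P0[0]-50,P0[1]-45
    im=cv2.resize(im[y0:y0+90,x0:x0+100],(400,360),interpolation=cv2.INTER_CUBIC)
    im=np.minimum(255,im*1.5).astype(np.uint8)
    for M in INS[:2]:
        q=((proj(p,M@Ri.T+org)+.5-[x0,y0])*4).round().astype(int)
        for i in range(8):
            for j in range(i):
                if bin(i^j).count('1')==1: cv2.line(im,tuple(map(int,q[i])),tuple(map(int,q[j])),(255,0,255),1)
    out.append(im)
save({'image':np.hstack(out)},'c7.png')
E
```

```text
[0.54902886 0.12136706 0.06680054] [179.92373015 -14.09341912  10.81575007] (array([-43.6,  -1.8,  71.3]), np.float64(14.09)) [ 0.52338166 -0.59505104 -2.36460289] 0.013565090470777093
```

View pics/c7.png

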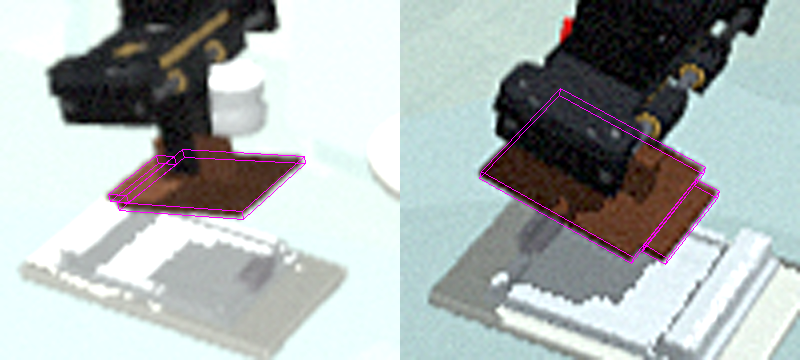

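The overlay matches the tilted insert in both views (tongue at scene crop (110,197), above the lip end). Descending.

>>> apply_moves([
  [[0,0,-15],[0,0,0]],
  [[0,0,-30],[0,0,0]],
  [[0,0,-40],[0,0,0]],
  [[0,0,-46],[0,0,0]],
  [[0,0,-49],[0,0,0]],
  [[0,0,-49],[0,0,0]],
  [[0,0,-49],[0,0,0]],
])

```text
time_s: 11.75
tool_pos: [0.55, 0.1231, 0.0192]
tool_rot: [179.9, -14.2, 10.9]
force: [0.6, -0.4, -2.3]
grip_width: 0.0129
```

```bash
python3 - <<'E'
from plan import *
o=env.get_obs();print(o['time_s'],o['tool_pos'],tongue(o),o['tool_rot'],o['force'],o['wrist_torque'])
E
```

```text
11.75 [0.54997711 0.12307152 0.01923451] (array([-42.3,  -0.4,  23.6]), np.float64(14.25)) [179.93009421 -14.24943283  10.91422886] [ 0.60874722 -0.39230052 -2.27059894] [-0.11849827  0.37526942  0.00237534]
```

>>> apply_moves([
  [[0,0,-1],[0,0,0]],
  [[0,0,-2],[0,0,0]],
  [[0,0,-2],[0,0,0]],
  [[0,0,-2],[0,0,0]],
])

```text
time_s: 12.15
tool_pos: [0.5495, 0.123, 0.0168]
tool_rot: [179.9, -14.2, 10.9]
force: [0.5, 0.1, -2.4]
grip_width: 0.0136
```

```bash
python3 - <<'E'
from plan import *
o=env.get_obs();print(o['time_s'],o['tool_pos'],tongue(o),o['tool_rot'],o['force'],o['wrist_torque'])
E
```

```text
12.15 [0.54951179 0.12299243 0.01676746] (array([-42.8,  -0.4,  21.2]), np.float64(14.2)) [179.92853579 -14.20426169  10.92133722] [ 0.49686375  0.06001644 -2.43167572] [-0.08621471  0.42191569  0.0149843 ]
```

>>> apply_moves([
  [[0,0,-0.5],[0,0,0]],
  [[0,0,-1],[0,0,0]],
  [[0,0,-1.5],[0,0,0]],
  [[0,0,-1.5],[0,0,0]],
])

```text
time_s: 12.55
tool_pos: [0.5494, 0.123, 0.0151]
tool_rot: [179.9, -14.2, 10.9]
force: [-0.5, 0.1, -1.5]
grip_width: 0.0137
```

>>> apply_moves([
  [[0,0,-0.5],[0,0,0]],
  [[0,0,-1],[0,0,0]],
  [[0,0,-1],[0,0,0]],
])

```text
time_s: 12.85
tool_pos: [0.5494, 0.123, 0.0141]
tool_rot: [179.9, -14.2, 10.9]
force: [0.1, 0.3, -1.4]
grip_width: 0.0139
```

>>> apply_moves([
  [[0,0,-0.5],[0,0,0]],
  [[0,0,-0.5],[0,0,0]],
  [[0,0,-0.5],[0,0,0]],
])

```text
time_s: 13.15
tool_pos: [0.5495, 0.123, 0.0137]
tool_rot: [179.9, -14.2, 10.9]
force: [-0.3, -0.6, -2.0]
grip_width: 0.0135
```

Tongue is at floor height, about z = 18 mm. Raise slightly and slide under the lip.

>>> apply_moves([
  [[-2,-0.4,0.8],[0,0,0]],
  [[-4.9,-0.9,0.8],[0,0,0]],
  [[-7.9,-1.5,0.8],[0,0,0]],
  [[-10.8,-2.1,0.8],[0,0,0]],
  [[-10.8,-2.1,0.8],[0,0,0]],
])

```text
time_s: 13.65
tool_pos: [0.5381, 0.1207, 0.0144]
tool_rot: [179.9, -14.2, 10.9]
force: [-0.5, -0.8, -1.8]
grip_width: 0.0135
```

>>> apply_moves([
  [[-1.5,-0.3,0],[0,0,0]],
  [[-2.9,-0.6,0],[0,0,0]],
  [[-4.4,-0.9,0],[0,0,0]],
  [[-4.4,-0.9,0],[0,0,0]],
])

```text
time_s: 14.05
tool_pos: [0.534, 0.1199, 0.0144]
tool_rot: [179.9, -14.2, 10.9]
force: [-0.8, -0.5, -1.5]
grip_width: 0.0136
```

```bash
python3 - <<'E'
from plan import *
o=env.get_obs();print(o['time_s'],o['tool_pos'],tongue(o),o['tool_rot'],o['force'],o['wrist_torque'])
E
```

```text
14.05 [0.53401803 0.1199475  0.01441038] (array([-58.6,  -0.4,  18.8]), np.float64(14.18)) [179.92828956 -14.18260872  10.92220228] [-0.77124137 -0.51979216 -1.53842414] [-0.08702055  0.36163371 -0.01329805]
```

>>> apply_moves([
  [[-1,-0.2,0],[0,0,0]],
  [[-2,-0.4,0],[0,0,0]],
  [[-2.9,-0.6,0],[0,0,0]],
  [[-2.9,-0.6,0],[0,0,0]],
])

```text
time_s: 14.45
tool_pos: [0.5312, 0.1194, 0.0145]
tool_rot: [179.9, -14.2, 10.9]
force: [-0.3, 0.3, -1.1]
grip_width: 0.0136
```

>>> apply_moves([
  [[-0.5,-0.1,0],[0,0,0]],
  [[-1,-0.2,0],[0,0,0]],
  [[-1,-0.2,0],[0,0,0]],
])

```text
time_s: 14.75
tool_pos: [0.5303, 0.1192, 0.0145]
tool_rot: [179.9, -14.2, 10.9]
force: [0.2, 0.8, -0.9]
grip_width: 0.0133
```

>>> apply_moves([
  [[-0.5,-0.1,0],[0,0,0]],
  [[-1,-0.2,0],[0,0,0]],
  [[-1,-0.2,0],[0,0,0]],
])

```text
time_s: 15.05
tool_pos: [0.5293, 0.119, 0.0145]
tool_rot: [179.9, -14.2, 10.9]
force: [-0.0, 0.1, -1.1]
grip_width: 0.0136
```

>>> apply_moves([
  [[-0.5,-0.1,0],[0,0,0]],
  [[-1,-0.2,0],[0,0,0]],
  [[-1,-0.2,0],[0,0,0]],
])

```text
time_s: 15.35
tool_pos: [0.5284, 0.1188, 0.0146]
tool_rot: [179.9, -14.2, 10.9]
force: [-0.2, -0.4, -1.3]
grip_width: 0.0136
```

>>> apply_moves([
  [[-0.5,-0.1,0],[0,0,0]],
  [[-1,-0.2,0],[0,0,0]],
  [[-1,-0.2,0],[0,0,0]],
])

```text
time_s: 15.65
tool_pos: [0.5281, 0.1188, 0.0149]
tool_rot: [179.9, -14.3, 10.9]
force: [2.7, 0.8, -3.0]
grip_width: 0.0136
```

Contact with the end stop: +2.7 N at tongue x ≈ -64.8 mm (offset about -4 to -5). Now I'll work out the swing about the tongue edge.

```bash
cat > swing.py <<'E'
from plan import *
o=env.get_obs();print(o['time_s'],tongue(o),o['tool_rot'],o['force'],o['wrist_torque'])
p0,R0=tcp(-65.6,18.8,14.2)
for t in(12,10,8,6,4,2,0):
    p,R=tcp(-64.6,18.6,t);print(t,((p-p0)*1000).round(1),(R*R0.inv()).as_rotvec().round(4))
E
python3 swing.py
```

```text
15.65 (array([-64.6,  -0.4,  19.2]), np.float64(14.29)) [179.94075843 -14.28874812  10.93014246] [ 2.67747444  0.82156518 -2.97289517] [ 0.11820562 -0.21097018  0.02872962]
12 [ 0.8  0.1 -2.5] [-0.0073  0.0377  0.    ]
10 [ 0.5  0.1 -4.7] [-0.0139  0.072   0.    ]
8 [ 0.2  0.  -6.8] [-0.0205  0.1063  0.    ]
6 [-0.3 -0.  -8.9] [-0.0271  0.1405 -0.    ]
4 [ -0.7  -0.1 -11. ] [-0.0337  0.1748  0.    ]
2 [ -1.3  -0.2 -13. ] [-0.0403  0.2091 -0.    ]
0 [ -1.9  -0.4 -15.1] [-0.0469  0.2433 -0.    ]
```

>>> apply_moves([
  [[0.9,0.1,-1],[-0.003,0.015,0]],
  [[0.8,0.1,-2.5],[-0.0073,0.0377,0]],
  [[0.6,0.1,-3.6],[-0.0106,0.055,0]],
  [[0.5,0.1,-4.7],[-0.0139,0.072,0]],
  [[0.5,0.1,-4.7],[-0.0139,0.072,0]],
])

```text
time_s: 16.15
tool_pos: [0.528, 0.1189, 0.0094]
tool_rot: [180.0, -9.9, 10.9]
force: [-0.8, 0.6, -1.2]
grip_width: 0.0138
```

```bash
sed -n 1,2p swing.py | python3
```

```text
16.15 (array([-64.1,  -0.4,  18.4]), np.float64(9.91)) [179.97537608  -9.91227286  10.9073174 ] [-0.75699579  0.63960478 -1.20369529] [ 0.03653235  0.24266171 -0.02099406]
```

>>> apply_moves([
  [[-0.2,0,-1.1],[-0.0033,0.0171,0]],
  [[-0.4,0,-2.1],[-0.0066,0.0343,0]],
  [[-0.6,-0.1,-3.2],[-0.0099,0.0514,0]],
  [[-0.8,-0.1,-4.2],[-0.0132,0.0685,0]],
  [[-0.8,-0.1,-4.2],[-0.0132,0.0685,0]],
])

```text
time_s: 16.65
tool_pos: [0.5273, 0.1187, 0.0055]
tool_rot: [180.0, -5.9, 10.9]
force: [-2.5, -0.4, 0.1]
grip_width: 0.0137
```

```bash
sed -n 1,2p swing.py | python3
```

```text
16.65 (array([-64.2,  -0.4,  18.7]), np.float64(5.93)) [179.95368932  -5.92920022  10.90507234] [-2.48933327 -0.35842111  0.05281726] [-0.1506937   0.43676813 -0.01833188]
```

Catch contact felt (-2.5 N along x). Continue down.

>>> apply_moves([
  [[-0.2,0,-1.1],[-0.0033,0.0171,0]],
  [[-0.4,-0.1,-2.1],[-0.0066,0.0343,0]],
  [[-0.4,-0.1,-2.1],[-0.0066,0.0343,0]],
])

```text
time_s: 16.95
tool_pos: [0.5271, 0.1187, 0.0036]
tool_rot: [180.0, -4.0, 10.9]
force: [-1.0, 0.0, 2.1]
grip_width: 0.0135
```

>>> apply_moves([
  [[-0.3,0,-1],[-0.0033,0.0171,0]],
  [[-0.6,-0.1,-2.0],[-0.0066,0.0343,0]],
  [[-0.6,-0.1,-2.0],[-0.0066,0.0343,0]],
])

```text
time_s: 17.25
tool_pos: [0.5258, 0.1183, 0.0009]
tool_rot: [180.0, -1.9, 10.9]
force: [-2.0, -0.6, -0.8]
grip_width: 0.0136
```

```bash
sed -n 1,2p swing.py | python3
```

```text
17.25 (array([-64.6,  -0.5,  18.3]), np.float64(1.88)) [179.96024765  -1.88226698  10.91187991] [-1.98870102 -0.5657746  -0.82505822] [-0.15810265  0.52738081  0.00142459]
```

>>> apply_moves([
  [[-0.3,0,-1],[-0.0033,0.0171,0]],
  [[-0.6,-0.1,-2.1],[-0.0066,0.0343,0]],
  [[-0.6,-0.1,-2.1],[-0.0066,0.0343,0]],
])

```text
time_s: 17.55
tool_pos: [0.5258, 0.1184, -0.0008]
tool_rot: [180.0, 0.1, 10.9]
force: [-2.1, -0.8, -1.6]
grip_width: 0.0133
```

>>> apply_moves([
  [[0,0,-0.6],[0,0,0]],
  [[0,0,-1],[0,0,0]],
  [[0,0,-1],[0,0,0]],
])

```text
time_s: 17.85
tool_pos: [0.5259, 0.1183, -0.0012]
tool_rot: [179.9, -0.1, 10.9]
force: [-0.3, -0.5, 1.3]
grip_width: 0.0137
```

```bash
sed -n 1,2p swing.py | python3
```

```text
17.85 (array([-64. ,  -0.5,  18. ]), np.float64(0.05)) [ 1.79927105e+02 -5.00237226e-02  1.09162763e+01] [-0.2528357  -0.54235215  1.32535674] [-0.0340828   0.33889507  0.04890017]
```

>>> apply_moves([
  [[0,0,-0.5],[0,0,0]],
  [[0,0,-1],[0,0,0]],
  [[0,0,-1],[0,0,0]],
])

```text
time_s: 18.15
tool_pos: [0.5259, 0.1183, -0.0013]
tool_rot: [179.9, -0.0, 10.9]
force: [-4.6, -1.5, 8.7]
grip_width: 0.0133
```

```bash
sed -n 1,2p swing.py | python3
```

```text
18.15 (array([-63.9,  -0.5,  18. ]), np.float64(0.04)) [ 1.79890807e+02 -3.88414587e-02  1.09134648e+01] [-4.60943931 -1.46460033  8.73637478] [-0.17882408  0.91584154 -0.04453777]
```

Hard stop at 18.0 mm, level, 9–11 N down. Release and rise.

>>> apply_moves([
  [[0,0,1],[0,0,0]],
  [[0,0,1],[0,0,0]],
  [[0,0,1],[0,0,0]],
  [[0,0,1],[0,0,0]],
  [[0,0,1],[0,0,0]],
  [[0,0,1],[0,0,0]],
], hand=40)

```text
time_s: 18.75
tool_pos: [0.5255, 0.1183, -0.0017]
tool_rot: [179.9, 0.0, 10.9]
force: [-0.5, -0.2, 0.0]
grip_width: 0.0398
```

>>> apply_moves([
  [[0,0,5],[0,0,0]],
  [[0,0,20],[0,0,0]],
  [[0,0,60],[0,0,0]],
  [[-20,-40,90],[0,0,0]],
  [[-20,-90,120],[0,0,0]],
  [[-20,-140,140],[0,0,0]],
  [[-20,-190,140],[0,0,0]],
  [[-20,-190,140],[0,0,0]],
])

```text
time_s: 19.55
tool_pos: [0.5059, -0.0786, 0.141]
tool_rot: [179.7, -0.1, 10.5]
force: [-0.0, -0.4, 0.2]
grip_width: 0.0397
```

```bash
python3 - <<'E'
import h
from h import *
o=env.get_obs();T=wpose(o);print(o['time_s'],o['tool_pos'],o['force'],o['grip_width'])
a=env.read_camera('scene');b=env.read_camera('side')
D=(.5313,.1199,.1906);u=np.array([np.cos(D[2]),np.sin(D[2])]);v=np.array([-u[1],u[0]])
ps,R=[],[]
for p in(a,b):
    P0=proj(p,[[.53,.12,.02]])[0];rs=env.regions_of(p,'insert')
    r=min(rs,key=lambda r:np.hypot((r['rect'][0]+r['rect'][2])/2-P0[0],(r['rect'][1]+r['rect'][3])/2-P0[1]))
    print(r['conf'],np.round(r['rect']),P0)
    ps.append(p);R.append(cv2.resize(r['region'].astype(np.uint8),None,fx=4,fy=4,interpolation=0))
# walnut colour mask as second measure
C=[]
for p in ps:
    hsv=cv2.cvtColor(p['image'],cv2.COLOR_RGB2HSV);m=((hsv[...,0]<15)&(hsv[...,1]>80)).astype(np.uint8)
    P0=proj(p,[[.53,.12,.02]])[0].astype(int);k=np.zeros_like(m);k[P0[1]-35:P0[1]+35,P0[0]-45:P0[0]+45]=1
    n,l,st,_=cv2.connectedComponentsWithStats(m&k);i=1+st[1:,4].argmax();print('px',st[i])
    C.append(cv2.resize((l==i).astype(np.uint8),None,fx=4,fy=4,interpolation=0))
def pm(p,x):
    m=np.zeros((1680,2240),np.uint8);t=x[4]
    c=np.array([[np.cos(t),0,-np.sin(t)],[0,1,0],[np.sin(t),0,np.cos(t)]])
    for M in INS:
        X=(M+[.06,0,0])@c.T-[.06,0,0]
        q=proj(p,place(X,x[0],x[1],x[2],x[3]));cv2.fillConvexPoly(m,cv2.convexHull(np.round((q+.5)*4).astype(np.int32)),1)
    return m
for name,Q in(('net',R),('col',C)):
    for tilt in(0,.05,.1,.15):
        f=lambda s:-sum(float((m&q).sum())/float((m|q).sum()) for p,q in zip(ps,Q) for m in[pm(p,[s[0],s[1],s[2]*5,.018,tilt])])
        s=np.array([.528,.119,.0381]);z=minimize(f,s,method='Nelder-Mead',options=dict(initial_simplex=s+np.array([[0,0,0],[.006,0,0],[0,.006,0],[0,0,.02]]),xatol=1e-4,fatol=1e-4))
        e=z.x[:2]-D[:2];print(name,tilt,round(z.fun,4),'dock x,y mm',(e@u*1000).round(1),(e@v*1000).round(1),'yaw',round(z.x[2]*5*57.3,1))
E
```

```text
19.55 [ 0.5059348  -0.07863794  0.14095768] [-0.02793042 -0.36964637  0.17622048] 0.03971385967102703
0.7 [284. 184. 327. 208.] [303.48374503 196.33097859]
0.64 [228. 222. 278. 260.] [253.83693405 241.93140728]
px [281 183  45  26 591]
px [225 224  53  36 960]
net 0 -1.653 dock x,y mm -2.7 -1.5 yaw 11.1
net 0.05 -1.6661 dock x,y mm -5.1 -0.2 yaw 11.9
net 0.1 -1.5797 dock x,y mm -4.0 -0.0 yaw 10.5
net 0.15 -1.4724 dock x,y mm -1.5 0.6 yaw 13.3
col 0 -1.5092 dock x,y mm -3.3 -2.0 yaw 11.3
col 0.05 -1.4963 dock x,y mm -1.8 0.0 yaw 10.6
col 0.1 -1.4242 dock x,y mm -0.5 -1.3 yaw 6.2
col 0.15 -1.3454 dock x,y mm 4.3 -6.3 yaw 1.3
```

The wrist force and fixed-camera fit agree with a seated insert, but sight can't separate 0 from 0.05 rad of tilt. There's time to press gently on the handle's catch end with shut fingers, which would also complete the snap if needed.

>>> apply_moves([
  [[41,50,0],[0,0,0]],
  [[41,100,0],[0,0,0]],
  [[41,150,0],[0,0,0]],
  [[41,195,0],[0,0,0]],
  [[41,195,-40],[0,0,0]],
  [[41,195,-80],[0,0,0]],
  [[41,195,-100],[0,0,0]],
  [[41,195,-100],[0,0,0]],
], hand=0)

```text
time_s: 20.55
tool_pos: [0.5424, 0.1258, 0.0352]
tool_rot: [-180.0, 0.4, 11.2]
force: [-0.1, -0.1, -0.7]
grip_width: 0.0007
```

>>> apply_moves([
  [[0,0,-2],[0,0,0]],
  [[0,0,-4],[0,0,0]],
  [[0,0,-6],[0,0,0]],
  [[0,0,-6],[0,0,0]],
  [[0,0,-6],[0,0,0]],
])

```text
time_s: 21.05
tool_pos: [0.5469, 0.1232, 0.033]
tool_rot: [179.9, -0.1, 10.9]
force: [-0.7, 0.0, -0.1]
grip_width: 0.0004
```

>>> apply_moves([
  [[0,0,-1.5],[0,0,0]],
  [[0,0,-3],[0,0,0]],
  [[0,0,-4],[0,0,0]],
  [[0,0,-4],[0,0,0]],
])

```text
time_s: 21.45
tool_pos: [0.5463, 0.1232, 0.0281]
tool_rot: [179.9, 0.0, 10.9]
force: [-1.1, 0.3, -0.1]
grip_width: 0.0006
```

>>> apply_moves([
  [[0,0,-0.7],[0,0,0]],
  [[0,0,-1.5],[0,0,0]],
  [[0,0,-1.5],[0,0,0]],
])

```text
time_s: 21.75
tool_pos: [0.5464, 0.1233, 0.0268]
tool_rot: [179.9, 0.0, 10.9]
force: [-0.2, -0.7, 0.5]
grip_width: 0.0004
```

>>> apply_moves([
  [[0,0,-0.7],[0,0,0]],
  [[0,0,-1.5],[0,0,0]],
  [[0,0,-1.5],[0,0,0]],
])

```text
time_s: 22.05
tool_pos: [0.5464, 0.1233, 0.0253]
tool_rot: [179.9, 0.0, 10.9]
force: [0.4, 0.2, 0.8]
grip_width: 0.0003
```

>>> apply_moves([
  [[0,0,-0.7],[0,0,0]],
  [[0,0,-1.5],[0,0,0]],
  [[0,0,-1.5],[0,0,0]],
])

```text
time_s: 22.35
tool_pos: [0.5463, 0.1233, 0.0238]
tool_rot: [179.9, 0.0, 10.9]
force: [-0.0, 1.2, -0.5]
grip_width: 0.0004
```

>>> apply_moves([
  [[0,0,-0.7],[0,0,0]],
  [[0,0,-1.2],[0,0,0]],
  [[0,0,-1.2],[0,0,0]],
])

```text
time_s: 22.65
tool_pos: [0.5464, 0.1233, 0.0226]
tool_rot: [179.9, 0.0, 10.9]
force: [0.4, -0.2, -0.0]
grip_width: 0.0001
```

>>> apply_moves([
  [[0,0,-0.7],[0,0,0]],
  [[0,0,-1.4],[0,0,0]],
  [[0,0,-1.4],[0,0,0]],
])

```text
time_s: 22.95
tool_pos: [0.5466, 0.1233, 0.0222]
tool_rot: [179.9, 0.0, 10.9]
force: [-2.4, -1.6, 7.2]
grip_width: 0.0004
```

>>> apply_moves([
  [[0,0,-0.7],[0,0,0]],
  [[0,0,-1.4],[0,0,0]],
  [[0,0,-1.4],[0,0,0]],
])

```text
time_s: 23.25
tool_pos: [0.5466, 0.1233, 0.0222]
tool_rot: [179.9, 0.0, 10.9]
force: [-5.6, -2.2, 15.5]
grip_width: -0.0
```

```bash
python3 - <<'E'
from h import *
o=env.get_obs();T=wpose(o);a=env.read_camera('scene');b=env.read_camera('side');print(o['time_s'],o['tool_pos'],o['force'])
# lowest dark pixel of the fingers near projected axis vs. height along tool axis
for p in(a,b):
    for k in np.arange(.01,.07,.004):
        X=T[:3,3]-T[:3,2]*k;u,v=proj(p,X[None])[0].round().astype(int);print(int(k*1000),p['image'][v,u-1:u+2].mean(0).astype(int),end=' ')
    print()
E
```

```text
23.25 [0.54659697 0.12327747 0.02215022] [-5.56163626 -2.23770754 15.48466876]
10 [58 37 28] 14 [59 39 27] 18 [58 38 25] 22 [59 38 25] 26 [52 34 23] 30 [37 28 21] 34 [13 13 14] 38 [6 8 8] 42 [19 19 20] 46 [14 13 15] 50 [10 11 11] 54 [18 16 19] 58 [16 16 17] 62 [16 14 15] 66 [13 13 12] 
10 [38 26 18] 14 [41 23 14] 18 [41 25 13] 22 [40 21 13] 26 [23 14 10] 30 [ 8  7 10] 34 [5 4 9] 38 [14 14 17] 42 [6 4 9] 46 [ 9 10  8] 50 [5 6 1] 54 [ 9 11 12] 58 [4 2 4] 62 [5 5 4] 66 [24 27 27]
```

Rigid contact at TCP z = 22.2 mm, with no travel from 7 to 15 N. One probe at the handle's other end will check level.

>>> apply_moves([
  [[0,0,8],[0,0,0]],
  [[-17,-3.3,8],[0,0,0]],
  [[-34.4,-6.6,8],[0,0,0]],
  [[-34.4,-6.6,5],[0,0,0]],
  [[-34.4,-6.6,3],[0,0,0]],
  [[-34.4,-6.6,2],[0,0,0]],
  [[-34.4,-6.6,1.3],[0,0,0]],
  [[-34.4,-6.6,1.3],[0,0,0]],
])

```text
time_s: 24.15
tool_pos: [0.5128, 0.1166, 0.0222]
tool_rot: [179.9, 0.0, 10.9]
force: [-2.6, -1.0, 8.8]
grip_width: 0.0003
```

>>> apply_moves([
  [[0,0,-0.3],[0,0,0]],
  [[0,0,-0.3],[0,0,0]],
  [[0,0,-0.3],[0,0,0]],
])

```text
time_s: 24.45
tool_pos: [0.5127, 0.1166, 0.0222]
tool_rot: [179.9, 0.0, 10.9]
force: [-4.4, -1.9, 11.6]
grip_width: 0.0007
```

Same height (22.2 mm) at both ends 35 mm apart, so it is level. Retreat clear, check and hand in.

>>> apply_moves([
  [[0,0,10],[0,0,0]],
  [[0,0,50],[0,0,0]],
  [[0,0,100],[0,0,0]],
  [[0,0,120],[0,0,0]],
  [[0,0,120],[0,0,0]],
  [[0,0,120],[0,0,0]],
  [[0,0,120],[0,0,0]],
])

```text
time_s: 25.15
tool_pos: [0.5113, 0.1165, 0.1395]
tool_rot: [180.0, 0.1, 10.9]
force: [0.4, -0.1, -0.2]
grip_width: 0.0005
```

```bash
python3 - <<'E'
from h import *
o=env.get_obs();print(o['time_s'],o['tool_pos'],o['force'],np.abs(o['joint_velocities']).max())
b=env.read_camera('side')
for t in('insert','cup','tin','brush','comb'): print(t,[(round(r['conf'],2),[int(x) for x in r['rect']]) for r in env.regions_of(b,t)][:4])
env.sign_off()
E
```

```text
25.15 [0.51127907 0.11647129 0.13954497] [ 0.38702786 -0.08732614 -0.22866336] 0.4640710940206463
insert [(0.96, [322, 221, 376, 252]), (0.77, [225, 220, 275, 260])]
cup [(0.9, [126, 254, 165, 313])]
tin [(0.78, [222, 307, 255, 342])]
brush [(0.91, [364, 165, 421, 184]), (0.25, [223, 225, 282, 260])]
comb [(0.54, [323, 146, 349, 164]), (0.46, [206, 216, 301, 272])]
the job is handed in; nothing more can be done
```

The walnut insert is in the dock, tongue under the lip and lying flat, and released. I handed the job in at about 25 s of the 48 s allowed; no verdict is reported.

**What I did:** I gripped the large walnut insert by its handle and tilted it 14° tongue down. I slid the tongue under the lip until it touched the end stop at about 3 N. That put the cassette about 4 to 5 mm back towards the lip end; the images had suggested 3 mm. I then swung the other end down past the catch and let go.

**Last checks that agreed:**
- **Fully down:** with the insert still gripped, it stopped rigidly at 18.0 mm and level under 9 N.
- **Level and firm:** after release, pressing the handle at two points 35 mm apart met rigid contact at the same height (22.2 mm reported). It gave nothing, even at 15 N.
- **Bystanders:** the side camera showed the cup, tin, brush and comb where they began, within a few pixels.
- **Arm:** it ended clear of everything.

**What failed or disagreed:**
- **Missed grasps:** the first two closed on air just above the handle. The real fingertips sit about 30 to 33 mm behind the reported tip point, so I corrected for that.
- **Camera fit:** it could not tell 0 from 0.05 rad of tilt, so I relied on touch for level.
- **Catch not seen:** I never saw the catch over the edge. I infer it from the catch force felt on the way down and the flat, rigid seat.

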